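# Switch off the stirring position under the green-capped jar

## Task

One position of the three-position stirrer has the jar with the mint-green cap on it: switch that position off by pressing the blue key straight in front of the jar gently down with the fingertips and holding it down for about three seconds, then let it spring up and withdraw. Do not press the other two keys, and leave the jar and both beakers standing where they are.

Things in the scene. Friction and masses are not known exactly. Their poses are not given: they have to be found in the camera images.
- stirrer: fixed three-position magnetic stirrer, 240 (x) x 420 (y) mm: low grey front ledge (45 mm high, 80 mm deep) with three round blue keys, raised white rear (70 mm high) with three plates. Keys and plates are 130 mm apart along y; each key lies 140 mm straight in front (-x) of its plate, joined to it by a blue line. Origin: underside centre; x to the rear, y to its left, z up
- jar_mint_a: small closed jar with a mint-green cap and a white label, 47 mm diameter, 83 mm tall, loose, standing on one of the three plates (which one varies). Origin: centre of its underside, z up
- glass_beaker: small clear glass beaker without handle, 55 x 59 x 66 mm tall, loose, standing on another plate. Origin: underside centre, z up
- pp_beaker: larger translucent plastic beaker, 115 mm tall, about 89 mm across, its handle pointing to the rear, loose, standing on the remaining plate. Origin: underside, between body and handle, z up
- key_left_top (a point): centre of the top face of the key on the robot's left (+y): round blue push key of 30 mm diameter, top 10 mm above the ledge (55 mm above the worktop) at rest; it moves with the key
- key_middle_top (a point): centre of the top face of the key in the middle: round blue push key of 30 mm diameter, top 10 mm above the ledge (55 mm above the worktop) at rest; it moves with the key
- key_right_top (a point): centre of the top face of the key on the robot's right (-y): round blue push key of 30 mm diameter, top 10 mm above the ledge (55 mm above the worktop) at rest; it moves with the key
- key_left (a joint): travel of the key on the robot's left (+y): 0 at rest (up), 0.007 m fully down; a spring lifts it again (1 N at the start of the travel, 4.5 N at the bottom); fully down it stands 3 mm above the ledge
- key_middle (a joint): travel of the key in the middle: 0 at rest (up), 0.007 m fully down; a spring lifts it again (1 N at the start of the travel, 4.5 N at the bottom); fully down it stands 3 mm above the ledge
- key_right (a joint): travel of the key on the robot's right (-y): 0 at rest (up), 0.007 m fully down; a spring lifts it again (1 N at the start of the travel, 4.5 N at the bottom); fully down it stands 3 mm above the ledge
- plate_left (a point): centre of the top of the plate on the robot's left (+y) (white disc, 100 mm diameter, top 74 mm above the worktop), fixed to the stirrer
- plate_middle (a point): centre of the top of the plate in the middle (white disc, 100 mm diameter, top 74 mm above the worktop), fixed to the stirrer
- plate_right (a point): centre of the top of the plate on the robot's right (-y) (white disc, 100 mm diameter, top 74 mm above the worktop), fixed to the stirrer
Not all that is in view belongs to the job. Leave any orange look-alike of the pp_beaker alone. Leave any turquoise look-alike of the jar_mint_a alone.

How it is judged:
By the outcome, as a careful person would: the job done as asked, in the order asked, and still so for the second after the job is handed in, with the robot touching nothing.
It also fails if it takes over 38 s, if anything falls off the work surface, if the arm or the gripper's body presses on something with over 40 N, if the wrist force passes 120 N, or if a joint passes its speed limit or range.

## Robot

A 7-joint arm with a two-finger parallel gripper is mounted at the origin on a cart in front of the work surface, level with it; the furniture and walls round the work are solid. World frame = base frame: x ahead of the robot, y to its left, z up, the work surface at z = 0. Lengths are in mm, angles in rad, forces in N, time in s.
With the tool pointing down it reaches from about 400 to 875 mm from the base axis. Payload 19.3 kg.
Tool frame: the origin (TCP) lies at the very end of the fingers, on their centre line; the grasp point (between the pads) lies 19 mm behind it (grip_point_offset is the z of the grasp point in the tool frame, in mm); z points along the fingers, x is the direction in which the jaws open and shut, and the axes are right-handed (so a half turn about z gives the same grasp; the last joint's range is limited). The gripper opens to 85 mm and grips with 20 to 120 N. Pads are 22 mm wide; open, the fingers measure 114 mm over their backs; the gripper's body (76 mm by 85 mm) begins 54 mm behind the grasp point. The pads swing forward as they close: fully open they stand 13 mm farther back than shut.
Start: joints at [-1.357, 0.521, -0.036, 1.599, 0.021, 1.021, -0.113], TCP at [175.023, 599.985, 231.291] pointing down, gripper open.
Joint ranges: [-2.91, 2.91], [-0.3, 2.13], [-1.5, 1.42], [0.17, 2.43], [-1.26, 4.41], [0.16, 1.93], [-2.52, 2.52]. Speed limits (rad/s): [1.89, 1.89, 2.39, 2.39, 3.01, 3.01, 3.01].

## Interface

Orientations are given as a 3x3 rotation matrix whose columns are the frame's x, y, z axes.
In Python, from workcell import movep, movel, goto_joints, open_gripper, clamp, wait, inverse_kinematics, read_state, camera, PlanningError, finish_job, grip_point_offset gives the robot as it stands. Calls block until the motion is done:
- movep(position, orientation): joint-space move of the TCP to a pose.
- movel(position, frame=None, max_speed=150, guard=None): straight line of the TCP; frame=None keeps the orientation; max_speed is the mean speed in mm/s. With guard (N) it stops when the force on the tool has changed by that much, and returns True; else False.
- goto_joints(angles): joint-space move.
- open_gripper() and clamp(): open the fingers fully, or close them until they stop; the grip force is fixed at half the most.
- wait(seconds).
- inverse_kinematics(position, orientation): joint angles nearest the present ones, or None.
- read_state(): the state.
- camera(name): name is "scene" or "top" or "wrist"; returns a dict with "image" (400x640x3 uint8, blue, green, red), "range_z" (400x640 float32, mm along the optical axis (not along the pixel's ray), 0 where there is no reading), "fx", "fy", "cx", "cy" (pixels), "cam_to_world" (4x4, takes a point from camera to world coordinates). Camera axes: x right, y up, looking along -z (the intrinsics and any distortion apply to the point x, -y, -z); pixel columns grow to the right and rows downward; lengths in mm; the calibration is good to about 2 mm. A picture is of the moment at which its call begins.
A pose or a line that the arm cannot do raises PlanningError and nothing moves.
- finish_job(): hands the job in, once; it reports no verdict.
The state is a dict: "time": time; "qpos": joint angles; "qvel": joint speeds; "joint_efforts": joint torques, N m; "eef_pos": TCP position; "tool_rot": TCP orientation; "ft_force": force on the tool from outside, world axes, zero at the start; "torque": the same for the moment, N m; "finger_gap": finger opening in mm.
Only numpy, scipy, OpenCV 4.12 (cv2) and the standard library are available. Lean on these libraries where they do the work, as an engineer would, in place of code of your own. Each camera call takes 0.05 s, during which the arm holds its last target. There are 200 camera calls.

## Working session

There is one attempt and no reset: what is moved stays moved. The work goes in short steps, each a Python script; the robot and the scene stay as the last script left them, time stands still between calls to the robot, and variables do not carry over. Pictures are saved under pics/ and viewed, about 8 in all and at most 12, crops included, and the job is handed in when it is done.

```bash
mkdir -p pics; ls
cat > h.py <<'E'
import numpy as np, cv2
from workcell import *
def pt(c,u,v):
    z=float(c["range_z"][int(v),int(u)]); T=np.array(c["cam_to_world"])
    return (T@[(u-c["cx"])/c["fx"]*z,-(v-c["cy"])/c["fy"]*z,-z,1])[:3]
def ray(c,u,v,h):
    T=np.array(c["cam_to_world"]); d=T[:3,:3]@[(u-c["cx"])/c["fx"],-(v-c["cy"])/c["fy"],-1]; o=T[:3,3]
    return o+d*(h-o[2])/d[2]
E
python3 - <<'E'
from h import *
for n in("scene","top"):
    c=camera(n); np.save(f"pics/{n}.npy",c,allow_pickle=True); cv2.imwrite(f"pics/{n}.png",c["image"]); print(n,{k:v for k,v in c.items() if k not in("image","range_z")})
s=read_state();print(s)
E
```

```text
pics
scene {'fx': 475.57756098453984, 'fy': 475.57756098453984, 'cx': 316.14579267792, 'cy': 205.20756221854498, 'cam_to_world': array([[-8.56901841e-01,  3.35337373e-01, -3.91494675e-01,
         2.39877206e+02],
       [-5.15136753e-01, -5.29377970e-01,  6.74086857e-01,
         6.77433836e+02],
       [ 1.87978600e-02,  7.79299565e-01,  6.26369563e-01,
         7.07312698e+02],
       [ 0.00000000e+00,  0.00000000e+00,  0.00000000e+00,
         1.00000000e+00]])}
top {'fx': 383.4509005823315, 'fy': 383.4509005823315, 'cx': 319.02768724253724, 'cy': 190.77273160227696, 'cam_to_world': array([[-2.40211249e-02,  9.96479824e-01, -8.03177856e-02,
         5.49572782e+02],
       [-9.99389104e-01, -2.18957018e-02,  2.72396141e-02,
         1.25099361e+01],
       [ 2.53851116e-02,  8.09230460e-02,  9.96397038e-01,
         9.15175470e+02],
       [ 0.00000000e+00,  0.00000000e+00,  0.00000000e+00,
         1.00000000e+00]])}
{'time': 0.1, 'qpos': array([-1.35719397,  0.52196211, -0.03634366,  1.59990353,  0.0212062 ,
        1.0210734 , -0.11279348]), 'qvel': array([ 5.45378340e-04, -1.83356341e-03,  1.24582075e-03, -1.02289614e-03,
       -2.86908698e-05, -3.79989941e-04, -1.44328410e-03]), 'joint_efforts': array([ 5.03488001e-03, -9.28474259e+01,  1.98480897e+00, -3.70530725e+01,
        1.82584865e-02,  5.27848300e-03, -4.58258319e-05]), 'eef_pos': array([174.95139104, 599.73229883, 230.79529365]), 'tool_rot': array([[ 2.79996309e-01,  9.60001054e-01, -2.09147028e-04],
       [ 9.60000597e-01, -2.79996380e-01, -9.38247707e-04],
       [-9.59279198e-04,  6.19246230e-05, -9.99999538e-01]]), 'ft_force': array([ 0.41411594, -0.46759122, -0.12134979]), 'torque': array([ 0.01100213,  0.00681386, -0.0285882 ]), 'finger_gap': 85.5126339347565}
```

View pics/scene.png

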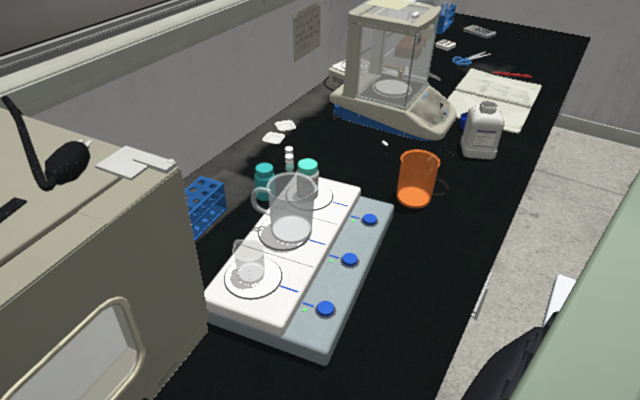

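View pics/top.png

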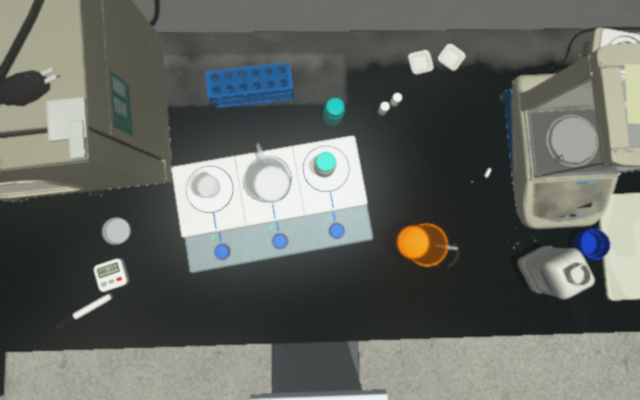

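Run:
```python
from h import *
for n in("scene","top"):
    c=np.load(f"pics/{n}.npy",allow_pickle=True).item()
    hsv=cv2.cvtColor(c["image"],cv2.COLOR_BGR2HSV)
    for nm,lo,hi in(("blue",(95,110,60),(130,255,255)),("mint",(62,40,90),(94,255,255))):
        m=cv2.inRange(hsv,lo,hi); k,l,st,ce=cv2.connectedComponentsWithStats(m)
        for i in range(1,k):
            if st[i,4]>25:
                u,v=ce[i]; col=hsv[l==i].mean(0).round()
                print(n,nm,st[i],ce[i].round(1),col,"depth",pt(c,u,v).round(),"z55",ray(c,u,v,55).round(1))
```

```text
scene blue [437   4  19  30 306] [445.6  19. ] [106. 169. 113.] depth [  846. -1461.    45.] z55 [  837.1 -1430.     55. ]
scene blue [452  56  20  10 141] [461.1  60.8] [106. 150. 129.] depth [  664. -1134.     6.] z55 [  634.2 -1007.9    55. ]
scene blue [334 104  99  37 625] [369.1 122.1] [106. 171.  82.] depth [ 736. -475.   25.] z55 [ 714.  -423.8   55. ]
scene blue [460 113   7  17  81] [462.8 119.9] [115. 194.  97.] depth [ 503. -626.   32.] z55 [ 494.1 -581.5   55. ]
scene blue [ 185  176   42   65 1675] [205.  203.6] [106. 176. 129.] depth [865.  92.  45.] z55 [855.5 100.6  55. ]
scene blue [363 214  14  11 127] [369.4 219. ] [110. 185. 185.] depth [529. -46.  54.] z55 [528.2 -45.1  55. ]
scene blue [342 253  16  13 167] [349.4 259. ] [110. 182. 189.] depth [509.  82.  54.] z55 [508.5  82.7  55. ]
scene blue [317 301  17  16 219] [325.  308.3] [110. 183. 192.] depth [489. 210.  55.] z55 [488.4 210.7  55. ]
scene mint [297 158  21  18 300] [307.2 166.2] [ 85. 126. 187.] depth [666. -16. 156.] z55 [ 744.  -142.9   55. ]
scene mint [255 162  18  14 178] [263.7 168. ] [ 89. 157.
[... 805 characters left out ...]
. -48.  56.] z55 [529.2 -47.6  55. ]
top blue [574 228  36  33 843] [592.  243.5] [113. 201. 134.] depth [ 482. -665.    3.] z55 [ 485.5 -627.    55. ]
top blue [273 235  13  13 136] [279.2 240.9] [109. 146. 225.] depth [509.  80.  55.] z55 [509.2  80.2  55. ]
top blue [215 245  14  14 145] [221.3 251.4] [109. 151. 218.] depth [489. 208.  54.] z55 [489.3 208.   55. ]
top mint [324  97  21  28 469] [334. 110.] [ 89. 165. 153.] depth [796. -48.  83.] z55 [804.  -49.8  55. ]
top mint [378 108   8   7  28] [380.5 111.3] [ 81.  63. 125.] depth [ 810. -164.   18.] z55 [ 799.1 -156.8   55. ]
top mint [315 151  21  21 345] [325.2 161.4] [ 85. 132. 228.] depth [669. -22. 156.] z55 [685.4 -26.6  55. ]
```

The scene and top views both show the stirrer with its keys at top (336,230), (279,241) and (221,251).

Things that could be taken for the jar with the mint cap:
- **Mint cap:** top (325,161), scene (307,166). It stands on the right plate, and its cap is at z = 156, where 74 + 83 = 157 is expected.
- **Turquoise look-alike:** top (334,110), scene (264,168). It stands on the bench behind, at z = 83.

The key I want is therefore key_right, at about (529,-47). I'll check the choice in a crop and check the height of the oven on the left before swinging the arm.

Run:
```python
from h import *
c=np.load("pics/top.npy",allow_pickle=True).item()
cv2.imwrite("pics/crop.png",cv2.resize(c["image"][85:265,240:400],None,fx=3.2,fy=3.2,interpolation=cv2.INTER_CUBIC))
for n in("scene","top"):
    c=np.load(f"pics/{n}.npy",allow_pickle=True).item()
    v,u=np.mgrid[0:400,0:640]; z=c["range_z"]; T=c["cam_to_world"]
    P=np.stack([(u-c["cx"])/c["fx"]*z,-(v-c["cy"])/c["fy"]*z,-z],-1)@T[:3,:3].T+T[:3,3]; P=P[z>0]
    for a,b in((120,250),(250,500)):
        Q=P[(P[:,2]>a)&(P[:,2]<b)&(P[:,1]>-250)&(P[:,0]>250)]
        for y0 in range(-250,700,100):
            q=Q[(Q[:,1]>=y0)&(Q[:,1]<y0+100)]
            if len(q): print(n,a,b,y0,"xmin",q[:,0].min().round(),"zmax",q[:,2].max().round(),len(q))
for p in([340,340,280],[529,-47,150]):
    a=.155; print(inverse_kinematics(p,np.array([[np.sin(a),-np.cos(a),0],[-np.cos(a),-np.sin(a),0],[0,0,-1.]])))
```

```text
scene 120 250 -250 xmin 1019.0 zmax 250.0 1244
scene 120 250 -150 xmin 1020.0 zmax 250.0 1489
scene 120 250 -50 xmin 625.0 zmax 250.0 2185
scene 120 250 50 xmin 586.0 zmax 250.0 4275
scene 120 250 150 xmin 604.0 zmax 250.0 1151
scene 120 250 250 xmin 616.0 zmax 250.0 689
scene 120 250 350 xmin 632.0 zmax 250.0 3661
scene 120 250 450 xmin 622.0 zmax 250.0 5464
scene 120 250 550 xmin 624.0 zmax 250.0 2078
scene 250 500 -250 xmin 984.0 zmax 395.0 1540
scene 250 500 -150 xmin 982.0 zmax 410.0 2411
scene 250 500 -50 xmin 983.0 zmax 433.0 3438
scene 250 500 50 xmin 984.0 zmax 456.0 4839
scene 250 500 150 xmin 984.0 zmax 479.0 6932
scene 250 500 250 xmin 642.0 zmax 482.0 5875
scene 250 500 350 xmin 632.0 zmax 394.0 13974
scene 250 500 450 xmin 620.0 zmax 385.0 13752
scene 250 500 550 xmin 614.0 zmax 361.0 5532
top 120 250 -250 xmin 1024.0 zmax 124.0 47
top 120 250 -150 xmin 1024.0 zmax 126.0 58
top 120 250 -50 xmin 623.0 zmax 186.0 523
top 120 250 50 xmin 587.0 zmax 190.0 779
top 120 250 150 xmin 607.0 zmax 141.0 260
top 120 250 250 xmin 616.0 zmax 250.0 4147
top 120 250 350 xmin 634.0 zmax 250.0 1824
top 120 250 450 xmin 623.0 zmax 250.0 421
top 120 250 550 xmin 615.0 zmax 208.0 333
top 250 500 250 xmin 643.0 zmax 368.0 7069
top 250 500 350 xmin 634.0 zmax 394.0 12925
top 250 500 450 xmin 623.0 zmax 362.0 1325
[-1.4440576   0.27954385  0.66606623  1.93113443 -0.2042755   0.99808436
 -2.1011308 ]
[-0.517343    0.59208636  0.70144414  1.9486102  -0.53049037  0.79208571
 -0.93096848]
```

View pics/crop.png

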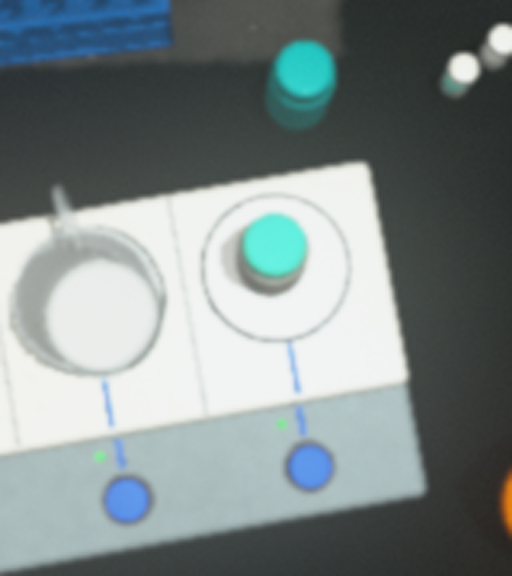

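The crop confirms it. The pale mint cap with the white label is on the right plate at crop (275,245), and its blue line leads to the key at crop (310,466). The darker turquoise jar at (303,75) stands on the bench. I'll close the fingers, swing round on a short radius and stop above key_right for a close look.

Run:
```python
from h import *
clamp()
R0=read_state()["tool_rot"]
a=.155; R=np.array([[np.sin(a),-np.cos(a),0],[-np.cos(a),-np.sin(a),0],[0,0,-1.]])
movep([360,360,280],R0)
movep([505,-47,200],R)
c=camera("wrist"); cv2.imwrite("pics/w.png",c["image"])
hsv=cv2.cvtColor(c["image"],cv2.COLOR_BGR2HSV)
k,l,st,ce=cv2.connectedComponentsWithStats(cv2.inRange(hsv,(95,110,60),(130,255,255)))
for i in range(1,k):
    if st[i,4]>100: print(st[i],ce[i].round(),pt(c,*ce[i]).round(1),ray(c,*ce[i],55).round(1))
s=read_state();print(s["time"],s["eef_pos"],s["qpos"],s["finger_gap"],s["ft_force"])
```

```text
[  0  53  19  47 234] [ 9. 76.] [558.1 217.   70.2] [556.4 231.   55. ]
[165  54  11  46 216] [170.  76.] [577.8  89.3  69.7] [577.2  95.9  55. ]
[328  55   5  46 190] [330.  78.] [597.  -38.9  71.4] [597.5 -39.2  55. ]
[ 42 108  11  23 120] [ 47. 119.] [521.9 212.9  43.7] [524.5 203.6  55. ]
[185 108   7  24 112] [188. 119.] [541.7  84.6  42.8] [543.7  79.8  55. ]
[327 109   5  23 101] [329. 120.] [561.4 -44.5  44.7] [562.4 -44.1  55. ]
[ 33 139  40  33 986] [ 52. 155.] [491.  204.5  52.8] [491.8 202.7  55. ]
[174 139  35  34 883] [191. 155.] [511.   77.3  53.9] [511.3  76.9  55. ]
[314 141  31  32 790] [329. 156.] [530.3 -49.1  54.3] [530.5 -49.1  55. ]
3.7083 [505.21370462 -45.87945088 199.98568053] [-0.50286742  0.44741858  0.63986344  1.96237714 -0.35360191  0.84364491
 -1.08398527] -0.0825287827917397 [ 0.35301599 -0.16969165  0.82821079]
```

View pics/w.png

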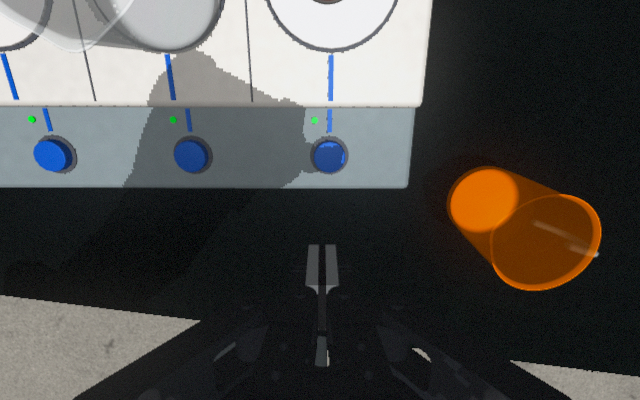

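The close view shows all three keys and the jar's plate. The right key is at wrist pixel (329,156), which gives (530,-49,54) and agrees with the other cameras to within 2 mm. I'll press there under guard, hold and release.

Run:
```python
from h import *
k=[529.7,-48.]
movel(k+[120]); movel(k+[62],max_speed=80)
f0=read_state()["ft_force"]; print("f0",f0)
hit=movel(k+[47],max_speed=8,guard=6)
def show(t):
    s=read_state(); print(t,round(s["time"],2),s["eef_pos"].round(2),(s["ft_force"]-f0).round(2)); return s
s=show(hit)
z=s["eef_pos"][2]
if z>50.5: print("stopped early - not held")
else:
    for i in range(6): wait(.5); show("hold")
movel(k+[75],max_speed=40); show("up")
```

```text
f0 [-0.28032858  0.15943408  0.18096678]
True 6.88 [529.73 -48.01  48.01] [-1.06 -0.13  8.55]
hold 7.38 [529.69 -48.    48.  ] [-0.11 -0.06  9.03]
hold 7.88 [529.69 -48.    47.99] [-0.53 -0.15  7.62]
hold 8.38 [529.69 -48.    47.99] [-0.65  0.17  8.95]
hold 8.88 [529.73 -47.98  48.03] [-1.26 -0.38  7.54]
hold 9.38 [529.72 -48.02  48.04] [-0.69 -0.55  7.9 ]
hold 9.88 [529.7  -48.    47.99] [-1.37 -0.32  8.28]
up 10.71 [529.6  -47.94  74.86] [ 0.37 -0.22 -0.74]
```

The key bottomed at z = 48.0 (55 minus the 7 mm travel) at about 8 N and was held for 3.0 s. Now I'll withdraw and check.

Run:
```python
from h import *
movel([529.7,-48,120]); movel([470,-40,230]); wait(.3)
w=camera("wrist"); t=camera("top"); b=np.load("pics/top.npy",allow_pickle=True).item()
cv2.imwrite("pics/end.png",np.hstack([w["image"],cv2.resize(t["image"][90:290,160:400],(480,400))])[:, :]) 
im=cv2.imread("pics/end.png"); cv2.imwrite("pics/end.png",cv2.resize(im,(800,int(400*800/im.shape[1]))))
for n,c in(("before",b),("after",t)):
    hsv=cv2.cvtColor(c["image"],cv2.COLOR_BGR2HSV)
    m=cv2.inRange(hsv,(82,40,150),(87,255,255)); m[:135]=0
    k,l,st,ce=cv2.connectedComponentsWithStats(m); i=1+st[1:,4].argmax(); print(n,"mint",ce[i],pt(c,*ce[i]).round(1))
hsv=cv2.cvtColor(w["image"],cv2.COLOR_BGR2HSV)
k,l,st,ce=cv2.connectedComponentsWithStats(cv2.inRange(hsv,(95,110,60),(130,255,255)))
for i in range(1,k):
    if st[i,4]>350: print(st[i],pt(w,*ce[i]).round(1))
print(read_state()["time"],read_state()["eef_pos"])
```

```text
before mint [325.41269841 160.88888889] [670.2 -22.4 157.5]
after mint [325.4984127  160.91111111] [670.4 -22.6 156.2]
[ 60 101  37  31 890] [490.7 204.3  53.5]
[193 101  32  31 789] [510.3  77.5  54.3]
[325 101  30  31 727] [529.7 -49.2  54.1]
12.5417 [469.99752294 -40.08939177 229.81521583]
```

View pics/end.png

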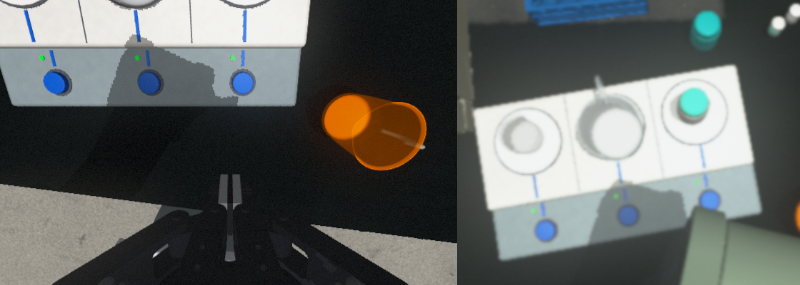

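```bash
python3 -c "
from h import *
finish_job()"
```

```text
the job is handed in; nothing more can be done
```

I pressed the right key (-y), the one straight in front of the jar with the mint-green cap, and handed the job in at about 12.5 s of the 38 s allowed. No verdict was reported.

- **Press:** With the fingers closed, the key went down to z = 48.0 mm, which is its full 7 mm travel. I held it for 3.0 s at about 8 N, then let it up and withdrew.
- **Keys:** In the last look all three keys stood at about 54 mm, their rest height, and the other two were never touched.
- **Jar and beakers:** The jar's cap was where it had been, to within 0.3 mm in x and y. Both beakers were still standing on their plates in the final picture; I judged them by eye and did not measure them.
- **Not confirmed:** The small green light by the pressed key still looked faintly lit. I did not measure it or press again, since a second press could have switched the position back on. So I have no visible sign that it switched off.

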